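# Third hand at the leaf drill jig

### The arm

A 7-joint arm with a two-finger parallel gripper is mounted at the origin on a cart in front of the work surface, level with it; the furniture and walls round the work are solid. World frame = base frame: x ahead of the robot, y to its left, z up, the work surface at z = 0. Lengths are in m, angles in degrees, forces in N, time in s.
With the tool pointing down it reaches from about 0.425 to 0.875 m from the base axis. Payload 4.7 kg.
Tool frame: the origin (TCP) lies between the finger pads; the fingertips stand 19 mm ahead of it and the grasp point (between the pads) is the TCP; z points along the fingers, y is the line along which they close (so a half turn about z gives the same grasp; the last joint's range is limited). The gripper opens to 85 mm and grips with 20 to 120 N. Pads are 22 mm wide; open, the fingers measure 114 mm over their backs; the gripper's body (76 mm by 85 mm) begins 54 mm behind the grasp point. The pads swing forward as they close: fully open they stand 13 mm farther back than shut.
Start: joints at [74.834, 18.392, -4.016, 83.108, 1.295, 78.541, -3.26], TCP at [0.179, -0.625, 0.25] pointing down, gripper open.
Joint ranges: [-163.93, 163.93], [-17.29, 119.83], [-79.2, 71.16], [3.27, 140.29], [-89.18, 269.18], [5.43, 117.66], [-154.24, 154.24]. Speed limits (degrees/s): [147.25, 147.25, 180, 180, 180, 180, 180].

### API

Orientations are given as [roll, pitch, yaw] about the fixed x, y, z axes, in that order (R = Rz(yaw) Ry(pitch) Rx(roll)).
In Python, from station import robot, cams gives the robot as it stands.
- The arm moves only by the tool play_rows, never from a script. Its argument "increments" is a list of rows, each a list of 3 entries, a list of its own where there are three numbers: the finger opening in mm, from 0 to 85.4, then the shift along the tool's x, y, z in units of 30 mm (1.0 is 30 mm), then the turn, a rotation vector about the tool's x, y, z in units of 6 degrees (1.0 is 6 degrees). A call has 1 to 10 rows; each row is the pose to reach, as a shift and turn from the pose commanded when the call began, along the tool's axes at that moment; what a row does not reach only later rows make up. A row lasts 1/10 s, in which the tool goes at most 50 mm and 8.59 degrees, less where a joint would pass 70% of its speed; a pose out of reach is approached as far as the arm can. A call with a gripper value outside its range is refused whole. The fingers move at their own pace and stop on an object; "grip_force" is the grip in N (left out, the last holds). Time passes only in rows, so rows that repeat a pose let the fingers close. It gives the time, the measured TCP pose, the force, the opening and the grip force at its end, in the units of the state.
- robot.state(): the state, without advancing time (a new reading comes with each control period).
- cams.camera(name): name is "side" or "top" or "wrist"; returns the picture (480x640x3 uint8, red, green, blue); there is no depth.
- cams.camera_model(name): a dict with "fx", "fy", "cx", "cy" (pixels), "world_to_cam" (4x4, takes a point from world to camera coordinates); the wrist camera has in their place "tool_from_camera" (4x4, takes a point from camera to tool coordinates, whose origin is the TCP and whose axes are the flange's). Camera axes: x right, y down, z forward; pixel columns grow to the right and rows downward; lengths in m; the calibration is good to about 2 mm. A picture is of the moment at which its call begins: read the wrist's pose just before it. camera_model takes no time and is no camera call.
- robot.finish_job(): hands the job in; it is judged then, once.
The state is a dict: "clock": time; "joint_positions": joint angles; "qd": joint speeds; "joint_torque": joint torques, N m; "ee_pos": TCP position; "ee_rot": TCP orientation; "contact_force": force on the tool from outside, world axes, zero at the start; "wrist_torque": the same for the moment, N m; "finger_gap": opening from 0.0 (shut) to 1.0 (fully open); "grasp_force": force on a finger pad.
Only numpy, scipy, OpenCV 4.12 (cv2) and the standard library are available. Lean on these libraries where they do the work, as an engineer would, in place of code of your own. Each camera call takes 0.05 s, during which the arm holds its last target. There are 200 camera calls.

### The job

Press the drill jig's hinged leaf down by its orange tab until it snaps shut past its ball catch, then push the square tube along its guide rails against the red sprung stop and keep it there with a steady push of about 10 N, which is the stop pressed about half-way in, never to the end of its travel. Finish while still holding the tube pressed like that, so that I can drill and screw through the leaf's bush; the leaf stays shut, the tube stays flat and square between its rails, and the yellow screwdriver, the roll of blue tape and the loose black end cap are left where they are.

Things in the scene. Friction and masses are not known exactly. Their poses are not given: they have to be found in the camera images.
- jig: blue drill jig, fixed to the bench. Origin at bench height on the centre line of the tube's track; +x is the direction the tube is pushed, y left, z up. In its frame (mm): base plate x -90 to 125, y -80 to 70, top z 12; aluminium guide rails x -20 to 55, inner faces y +-16.5, up to z 34; two hinge lugs at x -13 and 53, y 52, up to z 55; stop housing x 93 to 115, y +-26, up to z 54
- leaf (a joint): angle of the hinged aluminium leaf (rad): 0 shut, level; grows as it swings up. Starts part-way open; hinge friction keeps it where it is left. A sprung ball catch resists from about 0.12 rad and is passed at about 0.05 rad with roughly 5 to 7 N at the tab; past it the leaf snaps to 0 and is kept there, on a rigid end stop
- leaf_hinge (a point): point on the leaf's hinge axis, in the middle of the leaf's 50 mm width; in the jig's frame at (20, 52, 49) mm. The axis lies along the jig's x.
- leaf_tab (a point): centre of the top face of the orange thumb tab (32 mm along the jig's x, 30 mm along the leaf, 8 mm thick) at the leaf's free end, 122 mm from the hinge axis; with the leaf shut it lies in the jig's frame at (20, -70, 53) mm. It moves with the leaf, and its y axis points along the leaf to the hinge.
- tube_mid (a point): centre of the loose steel square tube, 30 x 30 x 140 mm, about 0.18 kg; x axis along it, +x towards the stop. It lies on the base plate (top z 42 mm), its front part between the guide rails (1.5 mm play each side), its rear part free; at the start its front end is 10 to 30 mm short of the stop. The shut leaf clears its top by 3 mm
- tube_rear (a point): centre of the rear end face of the tube (closed by a black cap, 30 x 30 mm), 70 mm behind its centre, 15 mm above its underside; the face to push on.
- tube: the same tube; origin at the centre of its underside, axes as for its centre.
- stop_face (a point): centre of the front face of the red pad of the sprung stop (pad 28 wide, 26 high, 8 thick); free, it stands in the jig's frame at (60, 0, 27) mm; it moves along the jig's +x when pressed.
- catch_top (a point): centre of the top of the blue catch post (20 x 20 mm, 64 mm above the bench) that holds the sprung ball, beside the leaf's free end; in the jig's frame at (72, -55, 64) mm
- stop (a joint): how far the sprung stop is pressed in (m): 0 free, up to 0.020 at the end of its travel. Spring of 1000 N/m without preload, 1 N for each mm, 10 N at 0.010.
- screwdriver: yellow-handled screwdriver, 160 mm long, lying on the bench right of the jig; origin under its middle. To be left alone.
- tape: roll of blue tape, 84 mm across, 19 mm high, lying right of the jig; origin under its centre. To be left alone.
- end_cap: black square end cap, 30 x 30 x 19 mm, lying loose left of the jig; origin under its centre. To be left alone.
Mind the look-alikes: they are no part of the job. There is more than one size of the tube; the job needs the middle-sized.

How it is judged:
By the outcome, as a careful person would: the job done as asked, in the order asked, and still so for the second after the job is handed in, while the arm keeps its last pose, push and grip.
It also fails if it takes over 45 s, if anything falls off the work surface, if the arm or the gripper's body presses on something with over 40 N, if the wrist force passes 120 N, or if a joint passes its speed limit or range.

## Working session

There is one attempt and no reset: what is moved stays moved. The work goes in short steps, Python scripts to look and compute and a tool call to move; the robot and the scene stay as the last step left them, time stands still between calls to the robot, and variables do not carry over. Pictures are saved under pics/ and viewed, at most 10 in all, crops included, and the job is handed in when it is done.

Besides the shell and the picture viewer there is one more tool, called after "Emit:" by a JSON object that holds its "fn" and its "kwargs". play_rows: Moves the arm, as the interface text tells. Its arguments: {"type":"object","properties":{"increments":{"type":"array","items":{"type":"array"}},"grip_force":{"type":"number"}},"required":["increments"]}

```bash
ls; mkdir -p pics
python3 - <<'E'
from station import robot, cams
import cv2,numpy as np
s=robot.state();print(s)
for n in("side","top"):
    cv2.imwrite(f"pics/{n}0.png",cams.camera(n)[:,:,::-1]);m=cams.camera_model(n);print(n,m)
print(cams.camera_model("wrist"))
E
```

```text
pics
{'clock': 0.0, 'joint_positions': array([74.83360235, 18.44056486, -4.01621627, 83.17621439,  1.29263457,
       78.54149973, -3.25937522]), 'qd': array([ 0.03505523, -0.00475281,  0.03231901,  0.06378906, -0.08493333,
        0.12252781,  0.05468455]), 'joint_torque': array([ 4.35537522e-04, -4.93583786e+01, -3.82076930e-01, -3.14331400e+01,
        1.29402414e-02,  1.14676755e-02, -1.48193266e-05]), 'ee_pos': array([ 0.17871472, -0.62441119,  0.249195  ]), 'ee_rot': array([-1.79886839e+02,  3.31978981e-03,  1.59769822e+01]), 'contact_force': array([ 0.6518964 , -0.20390563,  0.21477635]), 'wrist_torque': array([ 0.01664216,  0.0239597 , -0.02059724]), 'grasp_force': 0.0, 'finger_gap': 1.0011461466901153}
side {'fx': 612.4496473101021, 'fy': 612.4496473101021, 'cx': 323.4374644134359, 'cy': 240.78387654860137, 'world_to_cam': array([[-9.16639954e-01, -3.99712944e-01,  8.70282350e-04,
         4.70471527e-01],
       [-2.39140206e-01,  5.46660013e-01, -8.02480400e-01,
         2.11026998e-01],
       [ 3.20286054e-01, -7.35793716e-01, -5.96677845e-01,
         1.07236946e+00],
 
[... 217 characters left out ...]
.0259531 , -0.99962236, -0.00903227, -0.03742024],
       [-0.99699184,  0.02654278, -0.07282   ,  0.55708937],
       [ 0.07303224,  0.0071152 , -0.9973042 ,  1.19678954],
       [ 0.        ,  0.        ,  0.        ,  1.        ]])}
{'fx': 339.04509608215966, 'fy': 339.04509608215966, 'cx': 316.9432205341101, 'cy': 244.8326325408752, 'tool_from_camera': array([[ 3.39106463e-04, -9.50472539e-01, -3.10808362e-01,
         8.00494204e-02],
       [ 9.99999911e-01,  4.00390400e-04, -1.33373654e-04,
         4.59903053e-04],
       [ 2.51212680e-04, -3.10808289e-01,  9.50472590e-01,
        -1.23092366e-01],
       [ 0.00000000e+00,  0.00000000e+00,  0.00000000e+00,
         1.00000000e+00]])}
```

View pics/top0.png

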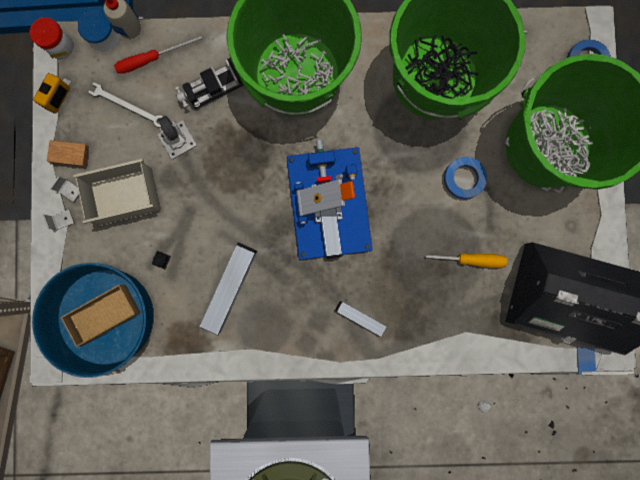

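View pics/side0.png

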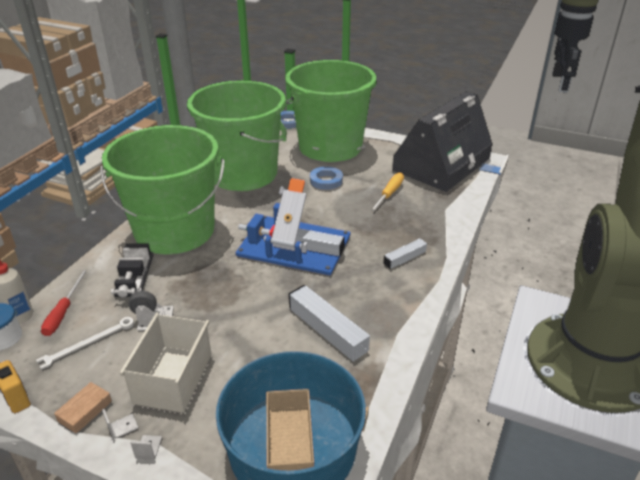

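The top view shows the jig at about (330,205), with the stop up-image (+x world), the orange tab at (348,190) and the tube's rear end at (332,255). I'll measure these by colour masks next.

```bash
cat > h.py <<'E'
from station import robot, cams
import cv2,numpy as np
def ray(m,uv,T=None):
    d=np.array([(uv[0]-m['cx'])/m['fx'],(uv[1]-m['cy'])/m['fy'],1.])
    W=np.linalg.inv(m['world_to_cam']) if T is None else T
    return W[:3,3],W[:3,:3]@d
def onz(m,uv,z,T=None):
    o,d=ray(m,uv,T);return o+d*(z-o[2])/d[2]
def tri(rs):
    A=np.zeros((3,3));b=np.zeros(3)
    for o,d in rs:
        d=d/np.linalg.norm(d);P=np.eye(3)-np.outer(d,d);A+=P;b+=P@o
    X=np.linalg.solve(A,b);return X,[np.linalg.norm((np.eye(3)-np.outer(d,d)/(d@d))@(X-o)) for o,d in rs]
def mask(im,lo,hi,box):
    h=cv2.cvtColor(im,cv2.COLOR_RGB2HSV);k=cv2.inRange(h,np.array(lo),np.array(hi));z=np.zeros_like(k)
    x0,y0,x1,y1=box;z[y0:y1,x0:x1]=k[y0:y1,x0:x1];return z
def big(k):
    c,_=cv2.findContours(k,cv2.RETR_EXTERNAL,cv2.CHAIN_APPROX_NONE);return max(c,key=cv2.contourArea)
E
python3 - <<'E'
from h import *
t=cv2.imread('pics/top0.png')[:,:,::-1].copy();s=cv2.imread('pics/side0.png')[:,:,::-1].copy()
mt=cams.camera_model('top');ms=cams.camera_model('side')
k=mask(t,(105,120,50),(125,255,255),(270,135,400,275))
c=big(k);hull=cv2.convexHull(c)
q=cv2.approxPolyDP(hull,6,True)[:,0];print(q)
print(cv2.minAreaRect(hull))
for p in q: print(p,onz(mt,p,.012).round(4))
bt=mask(t,(3,160,120),(18,255,255),(330,170,365,210));ct=big(bt)
bs=mask(s,(3,160,120),(18,255,255),(270,170,320,210));cs=big(bs)
print(ct[:,0].min(0),ct[:,0].max(0),cv2.minAreaRect(ct),cv2.minAreaRect(cs),cs[:,0].min(0),cs[:,0].max(0))
f=lambda c:(lambda m:(m['m10']/m['m00'],m['m01']/m['m00']))(cv2.moments(c))
print(f(ct),f(cs),tri([ray(mt,f(ct)),ray(ms,f(cs))]))
a=cv2.resize(t[130:280,270:400],None,fx=4,fy=4,interpolation=cv2.INTER_CUBIC)
b=cv2.resize(s[165:285,225:360],None,fx=2,fy=4*1.25*0+4,interpolation=cv2.INTER_CUBIC)
can=np.zeros((600,800,3),np.uint8);can[:600,:520]=a;can[:480,520:790]=b
cv2.imwrite('pics/crop0.png',can[:,:,::-1])
E
```

```text
[[357 147]
 [371 250]
 [300 259]
 [287 156]]
((328.7692565917969, 203.15383911132812), (104.93338012695312, 73.92469787597656), 82.87498474121094)
[357 147] [ 0.7365 -0.1543  0.012 ]
[371 250] [ 0.5251 -0.1758  0.012 ]
[300 259] [ 0.5107 -0.0321  0.012 ]
[287 156] [ 0.7218 -0.0108  0.012 ]
[340 182] [354 199] ((346.86920166015625, 190.45387268066406), (16.49661636352539, 12.7755765914917), 82.87498474121094) ((295.9230651855469, 184.88462829589844), (13.139781951904297, 10.001923561096191), 11.309932708740234) [289 179] [303 190]
(346.85474860335194, 190.41620111731842) (295.91964285714283, 184.81398809523807) (array([ 0.62956518, -0.12346261,  0.13728719]), [np.float64(0.0005015123829900437), np.float64(0.0005015123829899125)])
```

View pics/crop0.png

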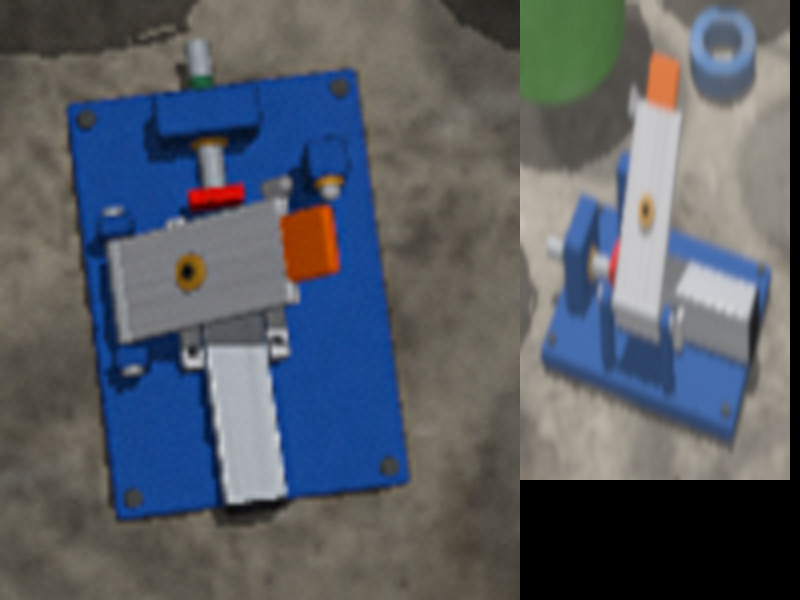

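The crop confirms the layout: plate corners consistent with 215×150 mm, jig origin about (0.606,-0.090), yaw 5.8°, leaf open about 43° (the tab triangulates to jig (20,-36,137), r≈122 mm as it should), and the tube's rear just past the plate's rear edge. I'll move above the jig for a closer look.

Emit:
{"fn": "play_rows", "kwargs": {"increments": [[85, [0, 0, -3.3], [0, 0, 0]], [60, [0, 0, -3.3], [0, 0, 0]], [40, [2, -1.2, -3.3], [0, 0, 0.8]], [0, [4, -2.4, -3.3], [0, 0, 1.7]], [0, [8, -4.8, -3.3], [0, 0, 1.7]], [0, [8, -4.8, -3.3], [0, 0, 1.7]], [0, [12, -7.2, -3.3], [0, 0, 1.7]], [0, [12, -7.2, -3.3], [0, 0, 1.7]], [0, [14, -9, -3.3], [0, 0, 1.7]], [0, [16, -9.5, -3.3], [0, 0, 1.7]]]}}

```text
clock: 1.1
ee_pos: [0.4508, -0.3292, 0.3492]
ee_rot: [180.0, 0.0, 5.8]
contact_force: [1.8, -0.8, -0.5]
finger_gap: 0.001
grasp_force: 0.0
```

Emit:
{"fn": "play_rows", "kwargs": {"increments": [[0, [0, 0, 0], [0, 0, 0]], [0, [0, 0, 0], [0, 0, 0]]]}}

```text
clock: 1.3
ee_pos: [0.451, -0.3298, 0.3489]
ee_rot: [-180.0, 0.0, 6.0]
contact_force: [-0.3, -0.9, 0.2]
finger_gap: -0.0
grasp_force: 0.0
```

Emit:
{"fn": "play_rows", "kwargs": {"increments": [[0, [1.2, -1.3, 0], [0, 0, 0]], [0, [2.4, -2.6, 0], [0, 0, 0]], [0, [3.6, -4, 0], [0, 0, 0]], [0, [4.7, -5.3, 0], [0, 0, 0]], [0, [5.7, -6.4, 0], [0, 0, 0]], [0, [5.7, -6.4, 0], [0, 0, 0]], [0, [5.7, -6.4, 0], [0, 0, 0]]]}}

```text
clock: 2.0
ee_pos: [0.6012, -0.1225, 0.3484]
ee_rot: [-180.0, 0.1, 5.9]
contact_force: [-1.3, -0.0, -0.1]
finger_gap: -0.005
grasp_force: 0.0
```

Run:
```python
from h import *
import json
from scipy.spatial.transform import Rotation as R
s=robot.state();im=cams.camera('wrist');cv2.imwrite('pics/w1.png',im[:,:,::-1])
T=np.eye(4);T[:3,3]=s['ee_pos'];T[:3,:3]=R.from_euler('xyz',s['ee_rot'],degrees=True).as_matrix()
m=cams.camera_model('wrist');W=T@m['tool_from_camera'];np.save('w1.npy',W)
print(s['ee_pos'],s['ee_rot'])
k=mask(im,(105,120,40),(125,255,255),(0,0,640,480));q=cv2.approxPolyDP(cv2.convexHull(big(k)),12,True)[:,0]
for p in q: print(p,onz(m,p,.012,W).round(4))
```

```text
[ 0.60119777 -0.12254722  0.34844094] [-1.79970996e+02  7.70277737e-02  5.87744869e+00]
[238  90] [ 0.7219 -0.0118  0.012 ]
[354  91] [ 0.7356 -0.1551  0.012 ]
[347 251] [ 0.5261 -0.1738  0.012 ]
[306 250] [ 0.5216 -0.1152  0.012 ]
[244 195] [ 0.5917 -0.0239  0.012 ]
```

View pics/w1.png

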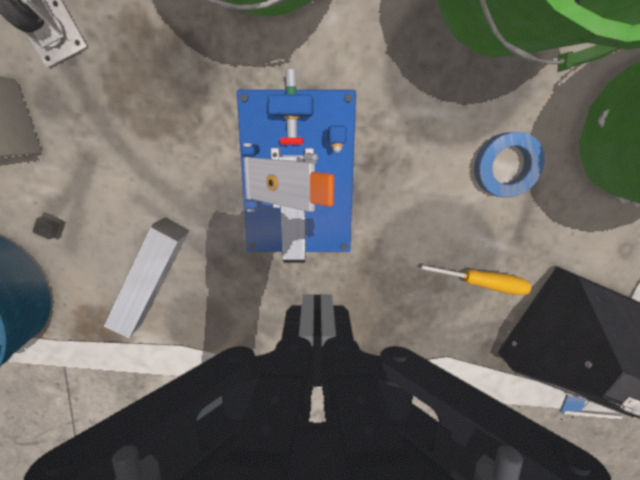

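The wrist view confirms the jig's corners to 1–2 mm (plate at (238,90)–(354,91)–(347,251), tab at (322,189), tube rear about (293,255)). Moving to just above the tab.

Emit:
{"fn": "play_rows", "kwargs": {"increments": [[0, [0.5, -0.2, 1], [0, 0, 0]], [0, [0.9, -0.35, 2], [0, 0, 0]], [0, [0.9, -0.35, 3.2], [0, 0, 0]], [0, [0.9, -0.35, 4.5], [0, 0, 0]], [0, [0.9, -0.35, 5.5], [0, 0, 0]], [0, [0.9, -0.35, 6.0], [0, 0, 0]], [0, [0.9, -0.35, 6.0], [0, 0, 0]], [0, [0.9, -0.35, 6.0], [0, 0, 0]]]}}

```text
clock: 2.85
ee_pos: [0.6272, -0.1115, 0.1707]
ee_rot: [179.9, -0.1, 5.7]
contact_force: [0.8, 0.4, 0.9]
finger_gap: -0.0
grasp_force: 0.0
```

Run:
```python
from h import *
im=np.zeros((480,800,3),np.uint8)
s=cams.camera('side')[130:290,200:360];w=cams.camera('wrist')[60:360:,200:440]
im[:480,:480]=cv2.resize(s,(480,480),interpolation=cv2.INTER_CUBIC);im[:400,480:]=cv2.resize(w,(320,400))
cv2.imwrite('pics/a2.png',im[:,:,::-1]);print(robot.state()['ee_pos'])
```

```text
[ 0.62797705 -0.11058716  0.17165665]
```

View pics/a2.png

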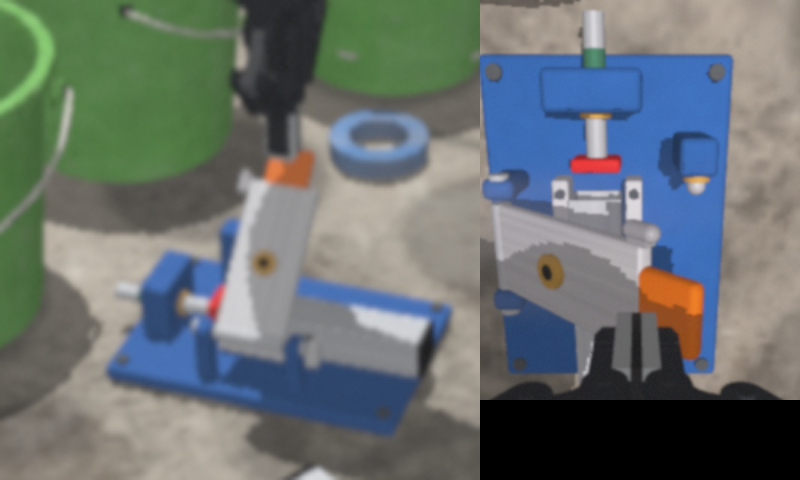

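The fingers sit just above the tab's inner end, centred across it. Now pressing down along the arc.

Emit:
{"fn": "play_rows", "kwargs": {"increments": [[0, [0, 0.15, 0.3], [0, 0, 0]], [0, [0, 0.2, 0.6], [0, 0, 0]], [0, [0, 0.4, 0.9], [0, 0, 0]], [0, [0, 0.6, 1.2], [0, 0, 0]], [0, [0, 0.75, 1.5], [0, 0, 0]], [0, [0, 0.9, 1.8], [0, 0, 0]], [0, [0, 1.04, 2.1], [0, 0, 0]], [0, [0, 1.15, 2.35], [0, 0, 0]], [0, [0, 1.2, 2.6], [0, 0, 0]], [0, [0, 1.25, 2.75], [0, 0, 0]]]}}

```text
clock: 3.95
ee_pos: [0.6302, -0.1471, 0.0858]
ee_rot: [-180.0, 0.1, 5.8]
contact_force: [-0.4, 1.0, 1.4]
finger_gap: 0.002
grasp_force: 0.9
```

Emit:
{"fn": "play_rows", "kwargs": {"increments": [[0, [0, 0, 0.1], [0, 0, 0]], [0, [0, 0.05, 0.2], [0, 0, 0]], [0, [0, 0.1, 0.3], [0, 0, 0]]]}}

```text
clock: 4.25
ee_pos: [0.6312, -0.1493, 0.0783]
ee_rot: [-180.0, -0.1, 5.8]
contact_force: [-0.1, 1.6, 1.0]
finger_gap: 0.002
grasp_force: 0.4
```

Emit:
{"fn": "play_rows", "kwargs": {"increments": [[0, [0, 0.1, 0.07], [0, 0, 0]], [0, [0, 0.1, 0.13], [0, 0, 0]], [0, [0, 0.1, 0.2], [0, 0, 0]], [0, [0, 0.1, 0.2], [0, 0, 0]]]}}

```text
clock: 4.65
ee_pos: [0.6311, -0.1538, 0.0721]
ee_rot: [179.9, 0.0, 5.8]
contact_force: [-0.2, -0.9, 3.0]
finger_gap: 0.001
grasp_force: 1.4
```

Run:
```python
from h import *
im=np.zeros((480,800,3),np.uint8)
s=cams.camera('side')[130:290,200:360];w=cams.camera('wrist')[60:360:,200:440]
im[:480,:480]=cv2.resize(s,(480,480),interpolation=cv2.INTER_CUBIC);im[:400,480:]=cv2.resize(w,(320,400))
cv2.imwrite('pics/a3.png',im[:,:,::-1]);r=robot.state();print(r['ee_pos'],r['contact_force'])
```

```text
[ 0.63116107 -0.15377433  0.07207693] [-0.31360137 -1.40945453  3.16331475]
```

View pics/a3.png

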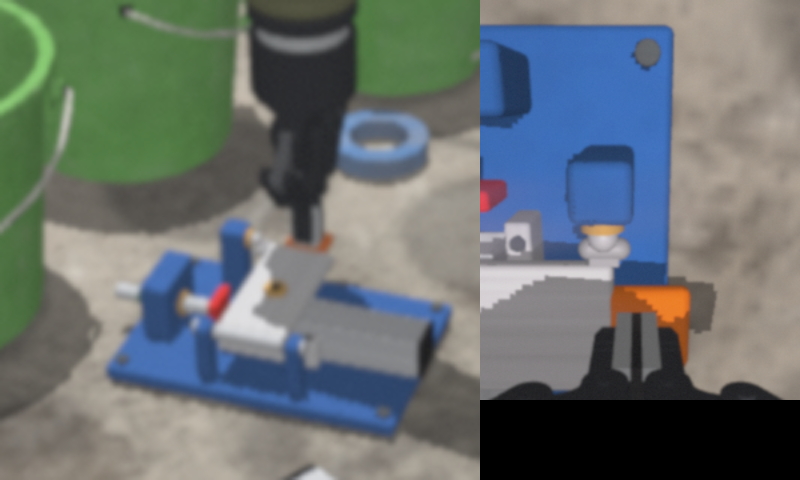

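The leaf is now near level with its knob against the catch ball; force is only 3 N, so I'll press on.

Emit:
{"fn": "play_rows", "kwargs": {"increments": [[0, [0, 0, 0.07], [0, 0, 0]], [0, [0, 0, 0.13], [0, 0, 0]], [0, [0, 0, 0.13], [0, 0, 0]]]}}

```text
clock: 5.05
ee_pos: [0.6314, -0.1537, 0.0715]
ee_rot: [179.9, -0.0, 5.8]
contact_force: [-8.3, -0.2, 20.4]
finger_gap: -0.0
grasp_force: 9.9
```

Emit:
{"fn": "play_rows", "kwargs": {"increments": [[0, [0, 0, 0.07], [0, 0, 0]], [0, [0, 0, 0.13], [0, 0, 0]], [0, [0, 0, 0.13], [0, 0, 0]]]}}

```text
clock: 5.35
ee_pos: [0.6316, -0.1537, 0.0709]
ee_rot: [179.8, -0.0, 5.7]
contact_force: [-15.1, 1.5, 36.5]
finger_gap: 0.004
grasp_force: 18.2
```

Force rose to 36 N with no travel at tip z≈52 mm, so the leaf is on its end stop, shut. Lift and move behind the tube.

Emit:
{"fn": "play_rows", "kwargs": {"increments": [[0, [0, 0, -0.4], [0, 0, 0]], [0, [0, 0, -1.2], [0, 0, 0]], [0, [0, 0, -2.2], [0, 0, 0]], [0, [-1, -0.4, -2.2], [0, 0, 0]], [0, [-2.3, -1, -2.2], [0, 0, 0]], [0, [-3.6, -1.6, -2.2], [0, 0, 0]], [0, [-4.6, -2, -2.2], [0, 0, 0]], [0, [-5.2, -2.2, -2.2], [0, 0, 0]], [0, [-5.2, -2.2, -2.2], [0, 0, 0]], [0, [-5.2, -2.2, -2.2], [0, 0, 0]]]}}

```text
clock: 6.35
ee_pos: [0.4699, -0.1033, 0.1303]
ee_rot: [180.0, -0.1, 5.8]
contact_force: [-0.4, 0.0, 0.4]
finger_gap: -0.004
grasp_force: 0.0
```

Run:
```python
from h import *
from scipy.spatial.transform import Rotation as R
st=robot.state();w=cams.camera('wrist');f=cams.camera('side')
T=np.eye(4);T[:3,3]=st['ee_pos'];T[:3,:3]=R.from_euler('xyz',st['ee_rot'],degrees=True).as_matrix()
np.save('w4.npy',T@cams.camera_model('wrist')['tool_from_camera'])
cv2.imwrite('pics/w4.png',w[:,:,::-1]);cv2.imwrite('pics/s4.png',f[:,:,::-1])
im=np.zeros((480,800,3),np.uint8)
im[:480,:480]=cv2.resize(f[130:290,200:360],(480,480),interpolation=cv2.INTER_CUBIC);im[:480,480:]=cv2.resize(w[0:360,200:440],(320,480))
cv2.imwrite('pics/a4.png',im[:,:,::-1]);print(st['ee_pos'],st['ee_rot'],st['contact_force'])
ms=cams.camera_model('side');mt=cams.camera_model('top')
t=cams.camera('top');cv2.imwrite('pics/t4.png',t[:,:,::-1])
f_=lambda c:(lambda m:(m['m10']/m['m00'],m['m01']/m['m00']))(cv2.moments(c))
a=big(mask(t,(3,160,100),(18,255,255),(335,170,390,215)));b=big(mask(f,(3,160,100),(18,255,255),(285,190,330,230)))
print(f_(a),f_(b),tri([ray(mt,f_(a)),ray(ms,f_(b))]))
```

```text
[ 0.46993517 -0.10328689  0.13027436] [ 1.79951101e+02 -8.37317989e-02  5.77519238e+00] [-0.38917898  0.03771397  0.39095642]
(362.6398570151921, 194.79445933869525) (302.8587570621469, 209.36723163841808) (array([ 0.63226704, -0.15908587,  0.05310108]), [np.float64(0.000251322634360788), np.float64(0.0002513226343606593)])
```

View pics/a4.png

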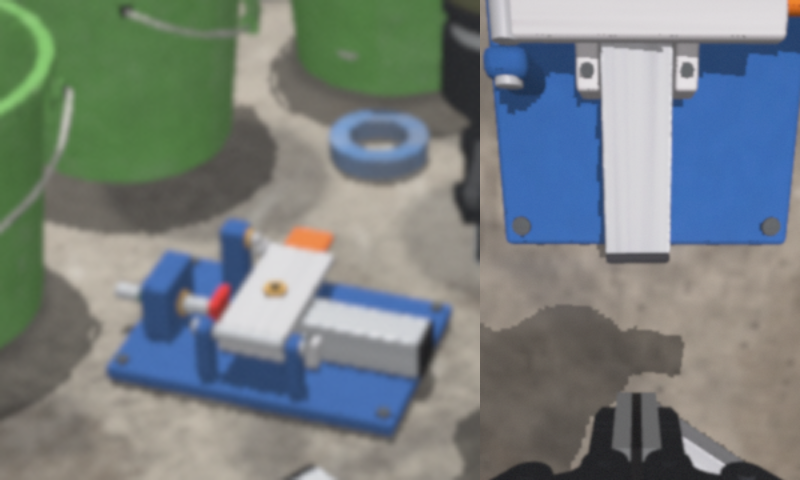

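The leaf is level (tab triangulated at z 53 mm, jig (20,-71.5): shut). The tube lies straight, its rear top edge in the wrist view at about px (318,190). Measuring it.

Run:
```python
from h import *
W=np.load('w4.npy');m=cams.camera_model('wrist')
a=np.radians(5.8);u=np.array([np.cos(a),np.sin(a)]);v=np.array([-u[1],u[0]]);o=np.array([.6053,-.09])
J=lambda p:(np.array([(p[:2]-o)@u,(p[:2]-o)@v])*1000).round(1)
for px in((294,190),(342,190),(318,190),(290,35),(344,35)):print('top',px,J(onz(m,px,.042,W)))
for px in((294,196),(341,196)):print('cap',J(onz(m,px,.042,W)))
for px in((221,181),(430,181)):print('plate rear',J(onz(m,px,.012,W)))
```

```text
top (294, 190) [-89.   14.3]
top (342, 190) [-89.  -15.6]
top (318, 190) [-89.   -0.6]
top (290, 35) [-4.4 14.7]
top (344, 35) [ -4.4 -14.8]
cap [-92.7  14.4]
cap [-92.7 -15.1]
plate rear [-87.3  67.7]
plate rear [-87.3 -79.8]
```

Emit:
{"fn": "play_rows", "kwargs": {"increments": [[0, [0, 0, 1], [0, 0, 0]], [0, [0, 0, 2], [0, 0, 0]], [0, [0, 0, 2.7], [0, 0, 0]], [0, [0, 0.03, 3.05], [0, 0, 0]], [0, [0.2, 0.03, 3.05], [0, 0, 0]], [0, [0.4, 0.03, 3.05], [0, 0, 0]], [0, [0.6, 0.03, 3.05], [0, 0, 0]], [0, [0.7, 0.03, 3.05], [0, 0, 0]], [0, [0.8, 0.03, 3.05], [0, 0, 0]], [0, [0.8, 0.03, 3.05], [0, 0, 0]]]}}

```text
clock: 7.5
ee_pos: [0.4939, -0.1016, 0.0389]
ee_rot: [180.0, -0.1, 5.8]
contact_force: [-0.1, 0.1, -0.3]
finger_gap: -0.0
grasp_force: 0.0
```

Emit:
{"fn": "play_rows", "kwargs": {"increments": [[0, [0.07, 0, 0], [0, 0, 0]], [0, [0.13, 0, 0], [0, 0, 0]], [0, [0.2, 0, 0], [0, 0, 0]], [0, [0.27, 0, 0], [0, 0, 0]], [0, [0.33, 0, 0], [0, 0, 0]], [0, [0.4, 0, 0], [0, 0, 0]], [0, [0.4, 0, 0], [0, 0, 0]]]}}

```text
clock: 8.2
ee_pos: [0.5055, -0.1004, 0.0384]
ee_rot: [-180.0, -0.0, 5.8]
contact_force: [-0.4, 0.0, -0.7]
finger_gap: 0.002
grasp_force: 0.0
```

Emit:
{"fn": "play_rows", "kwargs": {"increments": [[0, [0.05, 0, 0], [0, 0, 0]], [0, [0.1, 0, 0], [0, 0, 0]], [0, [0.15, 0, 0], [0, 0, 0]], [0, [0.2, 0, 0], [0, 0, 0]], [0, [0.25, 0, 0], [0, 0, 0]], [0, [0.25, 0, 0], [0, 0, 0]]]}}

```text
clock: 8.8
ee_pos: [0.5131, -0.0996, 0.0386]
ee_rot: [180.0, -0.0, 5.8]
contact_force: [-0.6, -0.2, -0.1]
finger_gap: -0.002
grasp_force: 0.0
```

Emit:
{"fn": "play_rows", "kwargs": {"increments": [[0, [0.05, 0, 0], [0, 0, 0]], [0, [0.1, 0, 0], [0, 0, 0]], [0, [0.1, 0, 0], [0, 0, 0]]]}}

```text
clock: 9.1
ee_pos: [0.5159, -0.0994, 0.0385]
ee_rot: [180.0, -0.0, 5.8]
contact_force: [-0.3, -1.3, -0.2]
finger_gap: -0.005
grasp_force: 0.3
```

Emit:
{"fn": "play_rows", "kwargs": {"increments": [[0, [0.05, 0, 0], [0, 0, 0]], [0, [0.1, 0, 0], [0, 0, 0]], [0, [0.1, 0, 0], [0, 0, 0]]]}}

```text
clock: 9.4
ee_pos: [0.5178, -0.0992, 0.0383]
ee_rot: [180.0, 0.1, 5.8]
contact_force: [-4.8, -0.7, 4.3]
finger_gap: -0.001
grasp_force: 2.5
```

Run:
```python
from h import *
st=robot.state();w=cams.camera('wrist');f=cams.camera('side')
im=np.zeros((480,800,3),np.uint8)
im[:480,:480]=cv2.resize(f[170:270,230:350],(480,480),interpolation=cv2.INTER_CUBIC);im[:480,480:]=cv2.resize(w[0:360,200:440],(320,480))
cv2.imwrite('pics/a5.png',im[:,:,::-1]);print(st['ee_pos'],st['ee_rot'],st['contact_force'],st['wrist_torque'])
```

```text
[ 0.51784281 -0.09917561  0.03831983] [1.79999377e+02 1.18246139e-01 5.76934408e+00] [-4.76408084 -0.71501661  4.25568409] [-0.08138326  1.0216986   0.06859311]
```

View pics/a5.png

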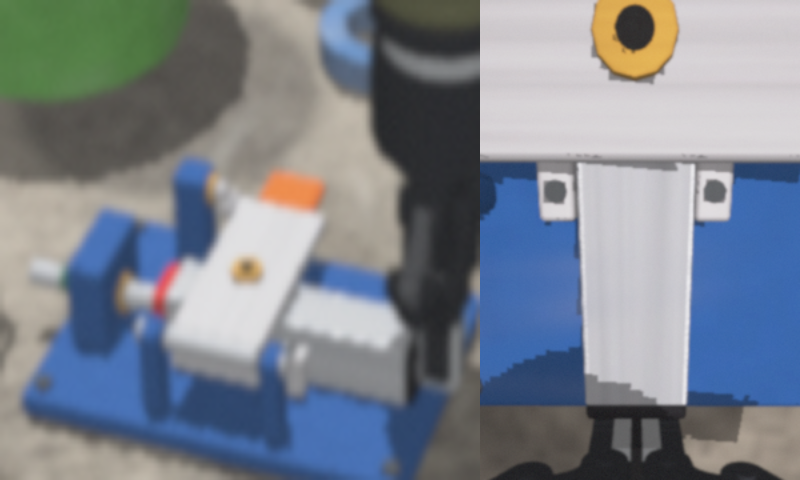

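The tube is flat and straight, its front at the red pad, fingers on the cap; the push is 4.8 N. There is a slight downward drag, so I'll ease up a little while pushing further.

Emit:
{"fn": "play_rows", "kwargs": {"increments": [[0, [0.05, 0, -0.03], [0, 0, 0]], [0, [0.1, 0, -0.03], [0, 0, 0]], [0, [0.1, 0, -0.03], [0, 0, 0]], [0, [0.1, 0, -0.03], [0, 0, 0]]]}}

```text
clock: 9.9
ee_pos: [0.5206, -0.0987, 0.0387]
ee_rot: [-180.0, 0.1, 5.8]
contact_force: [-4.5, -0.6, -1.1]
finger_gap: -0.002
grasp_force: 2.6
```

Emit:
{"fn": "play_rows", "kwargs": {"increments": [[0, [0.05, 0, 0], [0, 0, 0]], [0, [0.1, 0, 0], [0, 0, 0]], [0, [0.13, 0, 0], [0, 0, 0]], [0, [0.13, 0, 0], [0, 0, 0]]]}}

```text
clock: 10.3
ee_pos: [0.5229, -0.0985, 0.0384]
ee_rot: [-180.0, 0.3, 5.8]
contact_force: [-9.2, 0.6, 2.6]
finger_gap: 0.004
grasp_force: 4.5
```

Emit:
{"fn": "play_rows", "kwargs": {"increments": [[0, [0.05, 0, -0.03], [0, 0, 0]], [0, [0.1, 0, -0.03], [0, 0, 0]], [0, [0.1, 0, -0.03], [0, 0, 0]], [0, [0.1, 0, -0.03], [0, 0, 0]]]}}

```text
clock: 10.7
ee_pos: [0.525, -0.0983, 0.0387]
ee_rot: [-179.9, 0.4, 5.7]
contact_force: [-9.9, -0.8, -0.7]
finger_gap: -0.004
grasp_force: 4.7
```

```bash
cat > stop.py <<'E'
from h import *
st=robot.state();print(st['ee_pos'],st['contact_force'])
ms=cams.camera_model('side');mt=cams.camera_model('top')
t=[cv2.imread('pics/t4.png')[:,:,::-1].copy(),cams.camera('top')];s=[cv2.imread('pics/s4.png')[:,:,::-1].copy(),cams.camera('side')]
a=np.radians(5.8);u=np.array([np.cos(a),np.sin(a)])
def c(im,box):
    h=cv2.cvtColor(im,cv2.COLOR_RGB2HSV);k=((h[...,0]<5)|(h[...,0]>172))&(h[...,1]>150)&(h[...,2]>60)
    z=np.zeros(k.shape,np.uint8);x0,y0,x1,y1=box;z[y0:y1,x0:x1]=k[y0:y1,x0:x1]
    w=z*(h[...,1].astype(float));n,l,q,ce=cv2.connectedComponentsWithStats(z)
    i=1+q[1:,4].argmax();return ce[i],q[i]
for m,ims,box,z in((mt,t,(300,155,350,190),.04),(ms,s,(255,215,300,250),.03)):
    r=[c(i,box) for i in ims];P=[onz(m,x[0],z) for x in r]
    print([x[1] for x in r],'centroid shift along x mm',((P[1]-P[0])[:2]@u*1000).round(2))
E
python3 stop.py
```

```text
[ 0.5250445  -0.09825147  0.03865739] [-9.89681787 -0.77733675 -0.68204525]
[array([317, 176,  14,   7,  68], dtype=int32), array([317, 172,  13,   4,  40], dtype=int32)] centroid shift along x mm 11.34Traceback (most recent call last):
  File "stop.py", line 12, in <module>
    r=[c(i,box) for i in ims];P=[onz(m,x[0],z) for x in r]
       ~^^^^^^^
  File "stop.py", line 10, in c
    i=1+q[1:,4].argmax();return ce[i],q[i]
        ~~~~~~~~~~~~~~^^
ValueError: attempt to get argmax of an empty sequence
```

Push is 9.9 N with negligible vertical force, and the pad has moved about 8–11 mm. Hold a few rows to check that it is steady, and take a last look.

Emit:
{"fn": "play_rows", "kwargs": {"increments": [[0, [0.01, 0, 0], [0, 0, 0]], [0, [0.01, 0, 0], [0, 0, 0]], [0, [0.01, 0, 0], [0, 0, 0]], [0, [0.01, 0, 0], [0, 0, 0]], [0, [0.01, 0, 0], [0, 0, 0]], [0, [0.01, 0, 0], [0, 0, 0]], [0, [0.01, 0, 0], [0, 0, 0]]]}}

```text
clock: 11.5
ee_pos: [0.5252, -0.0983, 0.0386]
ee_rot: [-179.9, 0.4, 5.7]
contact_force: [-9.3, -0.7, -0.2]
finger_gap: -0.003
grasp_force: 4.9
```

Run:
```python
from h import *
st=robot.state();w=cams.camera('wrist');f=cams.camera('side')
im=np.zeros((480,800,3),np.uint8)
im[:480,:480]=cv2.resize(f[170:270,230:350],(480,480),interpolation=cv2.INTER_CUBIC);im[:480,480:]=cv2.resize(w[0:360,200:440],(320,480))
cv2.imwrite('pics/a6.png',im[:,:,::-1]);print(st['ee_pos'],st['contact_force'])
```

```text
[ 0.52518053 -0.09825498  0.0386361 ] [-9.25498645 -0.71082258 -0.18716194]
```

View pics/a6.png

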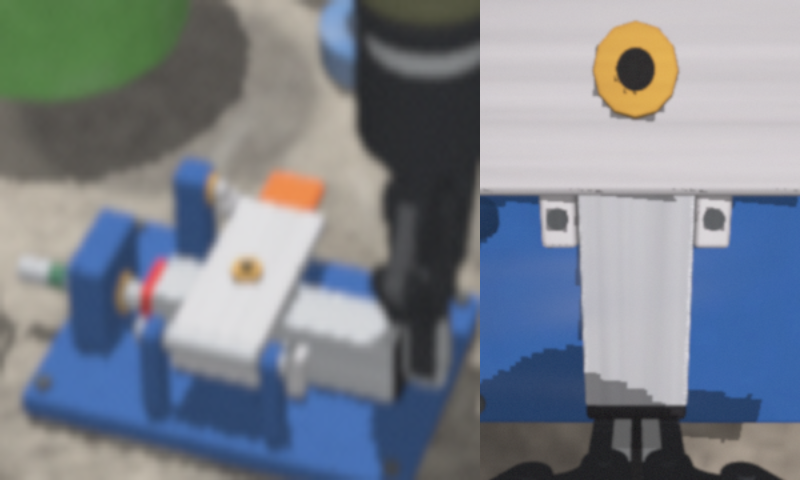

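The red pad is visibly pressed in (the green rod band has come out at the back), the leaf is shut and the tube is straight. A slight nudge, then hand in.

Emit:
{"fn": "play_rows", "kwargs": {"increments": [[0, [0.025, 0, 0], [0, 0, 0]], [0, [0.025, 0, 0], [0, 0, 0]], [0, [0.025, 0, 0], [0, 0, 0]], [0, [0.025, 0, 0], [0, 0, 0]], [0, [0.025, 0, 0], [0, 0, 0]]]}}

```text
clock: 12.1
ee_pos: [0.5257, -0.0982, 0.0386]
ee_rot: [-179.9, 0.5, 5.7]
contact_force: [-9.9, 0.2, -1.4]
finger_gap: -0.005
grasp_force: 5.1
```

```bash
python3 -c "
from station import robot
s=robot.state();print(s['ee_pos'],s['contact_force'])
if 8.5<-s['contact_force'][0]<11.5: print(robot.finish_job())"
```

```text
[ 0.52570367 -0.09823963  0.03855131] [-9.93699049  0.1731054  -1.37425667]
the job is handed in; nothing more can be done
None
```

I pressed the leaf shut, pushed the tube against the sprung stop and handed the job in at 12.1 s with the arm still holding it at about 9.9 N (stop pressed in roughly 9–10 mm); the screwdriver, tape and end cap were not touched.

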